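# Close, bolt and start the board test fixture

### The job

The circuit board is already seated in the test fixture: swing the clear lid down with your fingertips until it is fully shut, without slamming it, push the blue-tabbed bolt all the way across so that it locks the lid, and then press the green start button fully down and let go of it. Do not fold the lid back, do not press the red stop button or press start before the lid is bolted, and leave the board in its nest and everything else on the bench where it is.

Things in the scene. Friction and masses are not known exactly. Their poses are not given: they have to be found in the camera images.
- fixture: test fixture fixed to the bench: grey base 270 (x) x 320 (y) mm, dark deck 75 mm above the bench. Origin: centre of its underside; +x to its back (lid hinge), +y to its left, +z up. The lid, 220 mm wide, covers the left and middle of the deck; the front strip carries the bolt, the right-hand strip the green start button and, 80 mm behind it, the red stop button
- lid (a joint): angle of the lid in rad: 0 = fully shut, flat on the deck; grows as the front edge rises (1.57 would be upright; stop at 1.4). It starts propped at about 0.9 to 1.2. The stiff hinge keeps the lid where it is left; pushing it down at its front edge takes about 2 to 5 N
- lid_hinge (a point): point on the hinge axis in the middle of the lid's width, in the fixture's frame at (+105, +30, +89) mm; the axis runs along the fixture's y. The lid ends 190 mm from the axis; a black loop handle reaches 30 mm farther on its left half
- lid_front (a point): point on the lid's upper (outer) face, mid-width on its aluminium front bar, 175 mm from the hinge axis. The upper face is flat and clear, 14 mm above the hinge axis and 103 mm above the bench when shut. x points along the lid from front to hinge, z is the outward normal of the upper face
- latch (a joint): travel of the sliding bolt in m: 0 = withdrawn, 0.038 = fully across, over the steel tongue at the lid's front. It slides along the fixture's +y (to its left), needs about 2 N, stays where it is left and starts at 0 to 0.006. Pushed across while the lid is up, it stops the lid from shutting
- latch_tab (a point): centre of the top of the bolt's upright blue tab, 22 (fixture x) x 8 (y) mm, at the bolt's right-hand end; withdrawn at (-103, -150) mm in the fixture's frame. Its top is 121 mm above the bench, it stands free from 99 mm up, and its right-hand face is clear. Fully across, it stops 4 mm short of the bolt's aluminium guide, which is 102 mm high above the bench
- start (a joint): travel of the green start button in m: 0 = up, 0.006 = fully down (about 5 N); it springs back
- start_top (a point): centre of the top of the green start button, 26 mm across, in the fixture's frame at (-30, -125) mm; pressed straight down
- stop (a joint): travel of the red stop button in m: 0 = up; not to be pressed
- stop_top (a point): centre of the top of the red stop button, 26 mm across, on a yellow base, in the fixture's frame at (+50, -125) mm
- board: the loose green circuit board, 110 x 86 x 4 mm, lying in the black nest under the lid; origin: centre of its underside
- spool: solder spool standing upright, green flanges 62 mm across, 50 mm high, to the right of the fixture; origin: centre of its underside
- bottle: blue plastic bottle, 58 mm across, 130 mm high, to the left of the fixture; origin: centre of its underside
- cutters: flush cutters with blue handles lying flat, about 140 mm long and 60 mm wide, 12 mm high, to the left of the fixture; origin: on the bench near the pivot, handles to -x
- screwdriver: orange screwdriver lying on the bench, 170 mm long, handle to its -x; origin: about its middle, on the bench
- cup: amber glass cup, 60 mm across, 55 mm high, standing upright; origin: centre of its underside
- tip_cleaner: black round tip cleaner with brass wool, 72 mm across, about 55 mm high; origin: centre of its underside

How it is judged:
By the outcome, as a careful person would: the job done as asked, in the order asked, and still so for the second after the job is handed in, with the robot touching nothing.
It also fails if it takes over 51 s, if anything falls off the work surface, if the arm or the gripper's body presses on something with over 40 N, if the wrist force passes 120 N, or if a joint passes its speed limit or range.

### The arm

A 6-joint arm with a two-finger parallel gripper is mounted at the origin on the work surface. World frame = base frame: x ahead of the robot, y to its left, z up, the work surface at z = 0. Lengths are in m, angles in rad, forces in N, time in s.
With the tool pointing down it reaches from about 0.275 to 1 m from the base axis. Payload 8.4 kg.
Tool frame: the origin (TCP) lies on the centre line of the jaws, within the pads' length; the fingertips stand 17 mm ahead of it and the grasp point (between the pads) lies 2 mm behind it (bot.tcp_to_tips is the z of the fingertips in the tool frame, in m); z points along the fingers, y is the line along which they close (so a half turn about z gives the same grasp; the last joint's range is limited). The gripper opens to 85 mm and grips with 20 to 120 N. Pads are 22 mm wide; open, the fingers measure 114 mm over their backs; the gripper's body (76 mm by 85 mm) begins 54 mm behind the grasp point. The pads swing forward as they close: fully open they stand 13 mm farther back than shut.
Start: joints at [-1.21, 0.353, 1.633, -0, 1.155, -0.002], TCP at [0.222, -0.584, 0.248] pointing down, gripper open.
Joint ranges: [-2.63, 2.63], [-0.92, 2.1], [0.06, 2.66], [-1.3, 4.44], [0, 2.69], [-3.02, 3.02]. Speed limits (rad/s): [2.22, 2.22, 2.79, 3.14, 3.14, 3.14].

### API

Orientations are given as a unit quaternion [x, y, z, w].
In Python, from workcell import bot, hand, kinematics, get_obs, vision, hand_in gives the robot as it stands. The module is installed in compiled form; this text tells all that it offers. Calls block until the motion is done:
- bot.reach(position, orientation): joint-space move of the TCP to a pose.
- bot.servo_line(position, ori=None, velocity=0.15): straight line of the TCP; ori=None keeps the orientation; velocity is the mean speed in m/s.
- bot.goto_joints(angles): joint-space move.
- hand.move_gripper(opening, strength=None): finger opening in m; strength is the grip in N (None keeps the last); returns when the fingers have stopped.
- bot.dwell(seconds).
- kinematics.solve_ik(position, orientation): joint angles nearest the present ones, or None.
- get_obs(): the state.
- vision.read_camera(name): name is "side" or "top"; returns a dict with "frame" (420x560x3 uint8, red, green, blue), "intrinsics" (3x3 intrinsics, pixels), "view" (4x4, takes a point from world to camera coordinates). Camera axes: x right, y down, z forward; pixel columns grow to the right and rows downward; lengths in m; the calibration is good to about 2 mm. A picture is of the moment at which its call begins. There is no depth.
A pose or a line that the arm cannot do raises bot.IKError and nothing moves.
- hand_in(): hands the job in; it is judged then, once.
The state is a dict: "time_s": time; "joint_pos": joint angles; "joint_vel": joint speeds; "joint_efforts": joint torques, N m; "position": TCP position; "orientation": TCP orientation; "wrist_force": force on the tool from outside, world axes, zero at the start; "ft_torque": the same for the moment, N m; "gripper_width": finger opening in m; "grip_force": force on a finger pad.
Only numpy, scipy, OpenCV 4.12 (cv2) and the standard library are available. Lean on these libraries where they do the work, as an engineer would, in place of code of your own. Each camera call takes 0.05 s, during which the arm holds its last target. There are 200 camera calls.

## Working session

There is one attempt and no reset: what is moved stays moved. The work goes in short steps, each a Python script; the robot and the scene stay as the last script left them, time stands still between calls to the robot, and variables do not carry over. Pictures are saved under pics/ and viewed, at most 10 in all, crops included, and the job is handed in when it is done.

```bash
mkdir -p pics
python3 - <<'E'
from workcell import vision,get_obs
import cv2,numpy as np,pickle
for n in("top","side"):
    d=vision.read_camera(n); cv2.imwrite(f"pics/{n}0.png",cv2.resize(d["frame"][:,:,::-1],(784,588),interpolation=cv2.INTER_CUBIC)); pickle.dump(d,open(n+"0.pkl","wb"))
    print(n,d["intrinsics"].round(1).tolist(),d["view"].round(4).tolist())
o=get_obs();print(o["orientation"],o["time_s"])
E
```

```text
top [[538.5, 0.0, 278.6], [0.0, 538.5, 208.4], [0.0, 0.0, 1.0]] [[0.0225, -0.9997, 0.0132, -0.018], [-0.9955, -0.0236, -0.0913, 0.5806], [0.0916, -0.0111, -0.9957, 1.5291], [0.0, 0.0, 0.0, 1.0]]
side [[383.2, 0.0, 275.8], [0.0, 383.2, 214.5], [0.0, 0.0, 1.0]] [[-0.8863, -0.4629, 0.0158, 0.4994], [-0.3309, 0.6089, -0.7209, 0.2753], [0.3241, -0.6442, -0.6928, 1.0089], [0.0, 0.0, 0.0, 1.0]]
[ 9.83593553e-01  1.80397727e-01 -1.06651545e-04 -6.09750651e-04] 0.1
```

View pics/top0.png

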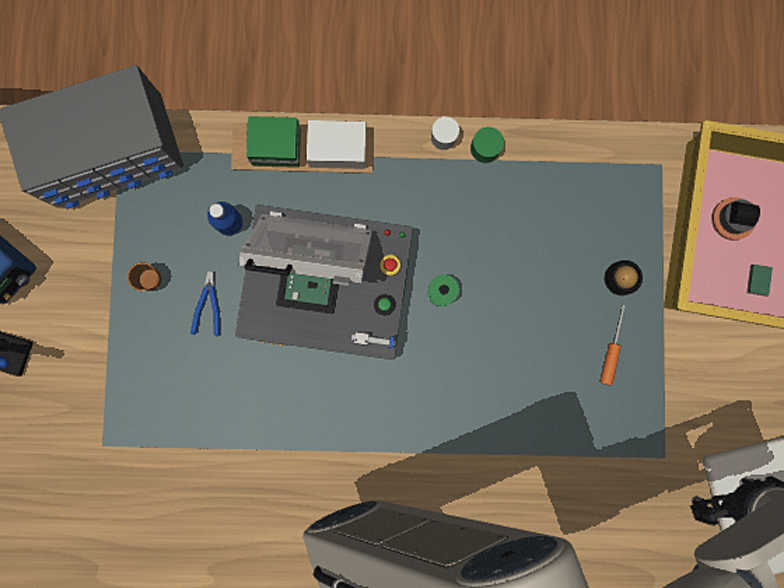

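View pics/side0.png

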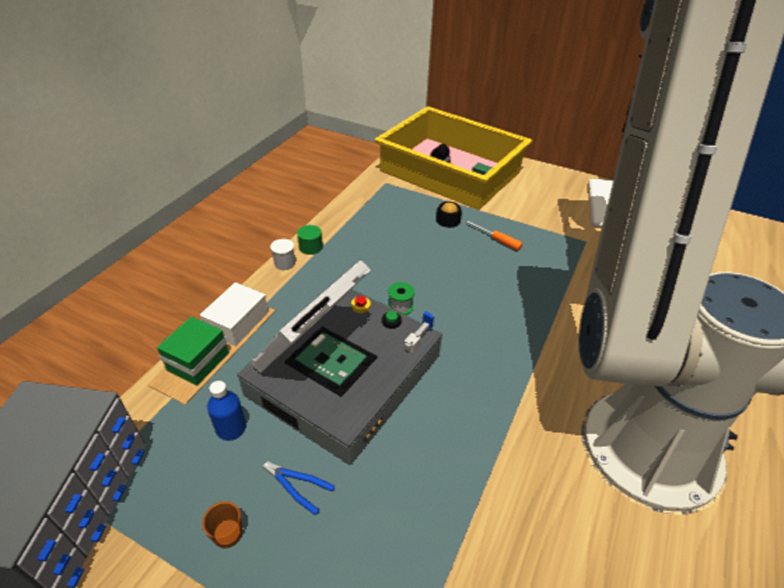

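The top view shows the fixture around (325,280) with its lid up, the start button at (385,303) and the blue tab at (392,342). In the side view the fixture is around (340,370). I'll zoom in for accurate points.

Run:
```python
import cv2,pickle
for n,(a,b,c,e),s in(("top",(160,310,140,260),5),("side",(165,325,180,330),4)):
    f=pickle.load(open(n+"0.pkl","rb"))["frame"][c:e,a:b,::-1]
    cv2.imwrite(f"pics/{n}z.png",cv2.resize(f,None,fx=s,fy=s,interpolation=cv2.INTER_CUBIC))
```

```text
(no output)
```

View pics/topz.png

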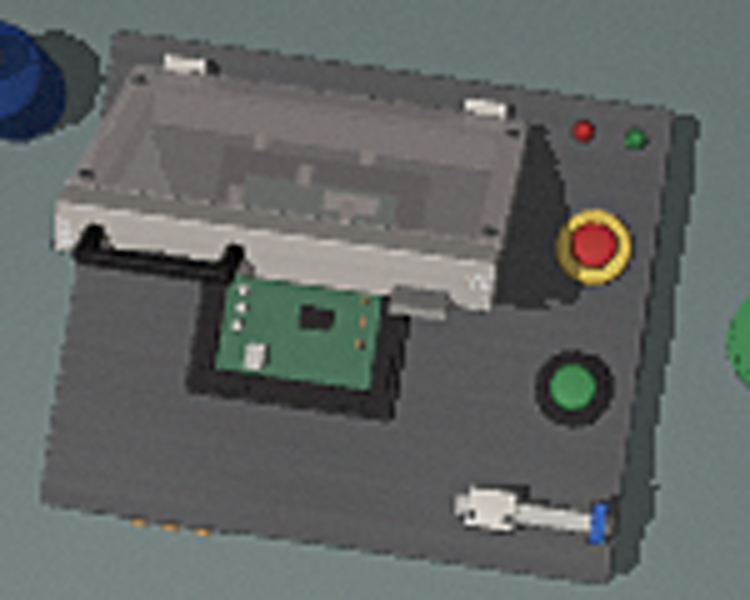

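View pics/sidez.png

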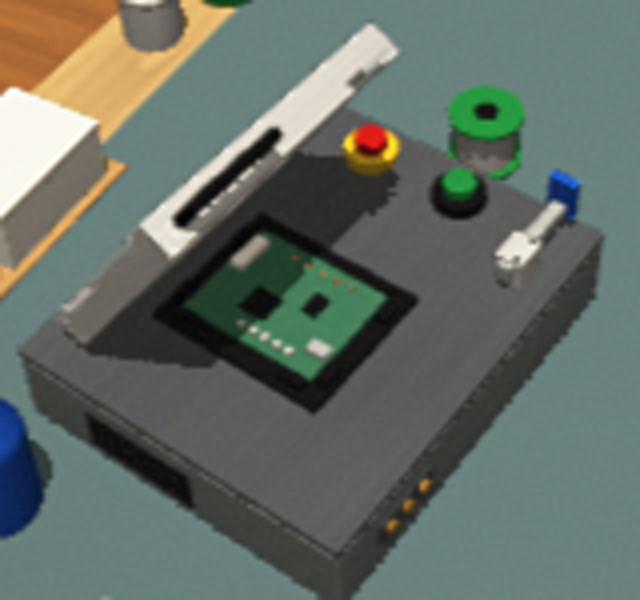

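Zoomed top view: deck corners at (112,32), (672,112), (608,582) and (42,503), start at (573,387), stop at (594,243), tab at (598,523), and the lid's front edge from (58,200) to (497,262). Zoomed side view: deck corners at (338,552), (22,352) and (602,237), start at (460,180), tab at (565,178). I'll fit the fixture pose, lid angle and latch travel to these.

```bash
cat > fit.py <<'E'
import pickle,numpy as np
from scipy.optimize import least_squares
cam={n:pickle.load(open(n+"0.pkl","rb")) for n in("top","side")}
def proj(n,p):
    d=cam[n];V=d["view"];q=d["intrinsics"]@(V[:3,:3]@p+V[:3,3]);return q[:2]/q[2]
def lid(s,y,h,a): return np.array([.105-s*np.cos(a)+h*np.sin(a),y,.089+s*np.sin(a)+h*np.cos(a)])
def pts(v):
    x,y,w,a,l,zs,zr=v
    return dict(bl=[.135,.16,.075],br=[.135,-.16,.075],fr=[-.135,-.16,.075],fl=[-.135,.16,.075],st=[-.03,-.125,zs],sp=[.05,-.125,zr],
      tab=[-.103,-.15+l,.121],ll=lid(.19,.14,.014,a),lr=lid(.19,-.08,.014,a))
obs={"top":dict(bl=(112,32),br=(672,112),fr=(608,582),fl=(42,503),st=(573,387),sp=(594,243),tab=(598,523),ll=(58,200),lr=(497,262)),
"side":dict(fl=(338,552),bl=(22,352),fr=(602,237),st=(460,180),sp=(371,137),tab=(565,178),ll=(143,228),lr=(372,25))}
S={"top":(5,160,140),"side":(4,165,180)}
def W(v,p):
    c,s=np.cos(v[2]),np.sin(v[2]);return np.array([v[0]+c*p[0]-s*p[1],v[1]+s*p[0]+c*p[1],p[2]])
def res(v):
    P=pts(v);r=[]
    for n in obs:
        k,a,b=S[n]
        for m,o in obs[n].items(): r+=list(proj(n,W(v,P[m]))-(np.array(o)/k+[a-.5+.5/k,b-.5+.5/k]))
    return np.array(r)
f=least_squares(res,[.65,.1,-.1,1,.003,.1,.1],loss="soft_l1")
print(f.x.round(4).tolist());r=res(f.x).reshape(-1,2).round(1).tolist();i=0
for n in obs:
    for m in obs[n]: print(n,m,r[i]);i+=1
np.save("pose.npy",f.x)
E
python3 fit.py
```

```text
[0.5943, 0.1284, -0.115, 0.9841, 0.0013, 0.095, 0.0945]
top bl [0.2, -0.0]
top br [0.5, -0.4]
top fr [0.3, 0.7]
top fl [-0.7, 0.7]
top st [0.0, 0.1]
top sp [-0.2, 0.4]
top tab [0.0, 0.1]
top ll [-0.7, 1.3]
top lr [-0.2, 1.1]
side fl [-0.0, 0.2]
side bl [-1.9, -0.8]
side fr [0.6, -1.6]
side st [-0.6, -0.0]
side sp [-0.5, -0.1]
side tab [-0.5, -0.3]
side ll [-0.6, -0.9]
side lr [-0.1, -1.0]
```

```bash
cat > h.py <<'E'
import numpy as np
from workcell import bot,hand,get_obs,vision,hand_in
v=np.load("pose.npy");w=v[2];c,s=np.cos(w),np.sin(w)
Q=[np.cos(w/2),np.sin(w/2),0,0];T=bot.tcp_to_tips
def W(x,y,ztip): return [v[0]+c*x-s*y,v[1]+s*x+c*y,ztip+T]
def F():
    f=get_obs()["wrist_force"];return np.array([c*f[0]+s*f[1],-s*f[0]+c*f[1],f[2]])
def line(x,y,z,vel=.15): bot.servo_line(W(x,y,z),velocity=vel)
def lid(a,S=.172,h=.014,d=.011): return .105-S*np.cos(a)+h*np.sin(a)+d,.089+S*np.sin(a)+h*np.cos(a)
E
python3 - <<'E'
from h import *
import cv2
hand.move_gripper(0.0,40)
x,z=lid(1.2); Y=.01
bot.reach(W(x,Y,.36),Q); print("above",get_obs()["time_s"],F().round(1),T)
line(x,Y,z); print(F().round(1))
f0=F()
for a in np.arange(1.15,.59,-.05):
    x,z=lid(a); line(x,Y,z,.08); f=F()-f0; print(round(a,2),f.round(1),end=" ")
    if np.linalg.norm(f)>25: print("STOP");break
print(get_obs()["time_s"])
d=vision.read_camera("side");cv2.imwrite("pics/s1.png",cv2.resize(d["frame"][130:340,130:370,::-1],None,fx=2.5,fy=2.5))
E
```

```text
above 3.85 [0.2 1.1 0.9] 0.017
[0.6 0.4 0.7]
1.15 [ 0.2 -0.8 -0.8] 1.1 [-1.2 -0.3 -0.7] 1.05 [-0.8 -0.4 -1.2] 1.0 [-0.5 -0.4 -1.3] 0.95 [-0.9 -0.4 -1. ] 0.9 [-1.1 -0.5 -0.7] 0.85 [-1.3 -0.4 -0.4] 0.8 [-0.4 -0.6 -0.6] 0.75 [-0.8  0.2 -0.5] 0.7 [-1.3 -0.3 -0.2] 0.65 [-1.1 -1.3 -0.1] 0.6 [-0.4 -1.4 -1.3] 7.8
```

View pics/s1.png

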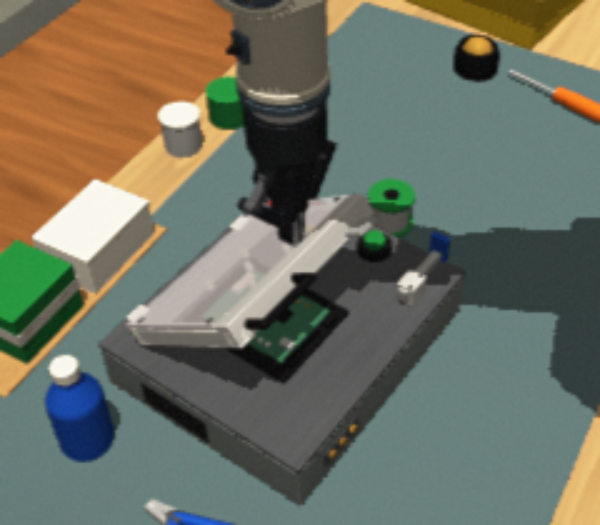

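The side view shows the fingertip at (290,235) on the lid, just behind the front bar, and the lid is following down. The contact is good, so I'll close it the rest of the way.

Run:
```python
from h import *
import cv2
Y=.01
for a in list(np.arange(.55,.09,-.05))+[.07,.04,.02,.01,0]:
    x,z=lid(a); line(x,Y,z,.08 if a>.2 else .03); f=F(); print(round(a,2),f.round(1),end=" ")
    if np.linalg.norm(f)>25: print("STOP");break
x,z=lid(0)
for k in range(1,7):
    if F()[2]>12: break
    line(x,Y,z-.001*k,.02); bot.dwell(.1); print(k,F().round(1),end=" ")
print(get_obs()["position"][2]-T)
line(x,Y,.17); print(get_obs()["time_s"])
line(-.103,-.19,.17,.25)
for n in("side","top"):
    d=vision.read_camera(n);i=(d["frame"][130:340,130:370,::-1] if n=="side" else d["frame"][130:270,150:320,::-1]);cv2.imwrite(f"pics/{n}2.png",cv2.resize(i,(400,350)))
cv2.imwrite("pics/c2.png",cv2.hconcat([cv2.imread("pics/side2.png"),cv2.imread("pics/top2.png")]))
```

```text
0.55 [-0.   0.1 -0.4] 0.5 [-0.3 -0.4 -0.2] 0.45 [ 0.3 -0.8 -0.2] 0.4 [ 0.3  0.1 -0.3] 0.35 [-0.3  0.4 -0.9] 0.3 [-0.   0.7 -0.6] 0.25 [ 0.1  0.  -0.6] 0.2 [ 0.5 -0.1  0.2] 0.15 [ 0.7  0.3 -0.4] 0.1 [-0.2 -0.1 -0.8] 0.07 [0.8 0.3 0.1] 0.04 [-0.2 -0.3 -0.6] 0.02 [ 0.6  0.3 -0.6] 0.01 [ 0.7 -0.1  0.1] 0 [-0.1  0.2  2.3] 1 [-2.9 -0.7 13.1] 0.10295225469223593
13.35
```

View pics/c2.png

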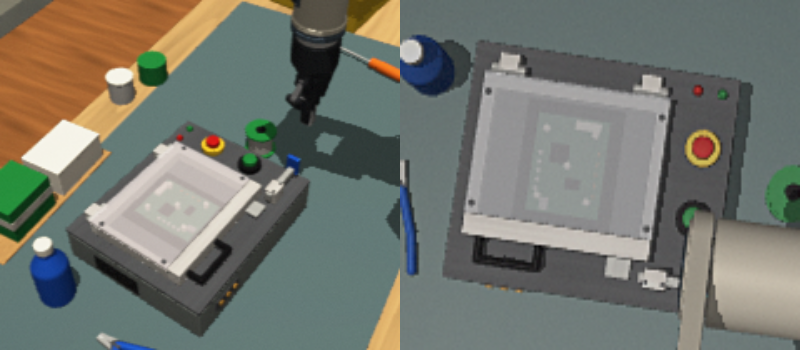

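The lid is flat and shut, with its tongue at (618,265) beside the bolt guide at (655,278). Next is the bolt.

Run:
```python
from h import *
import cv2
X=-.103;Z=.106
line(X,-.19,Z)
f0=F(); ye=-.154+.038-.0145   # finger centre when bolt is fully across
for y in list(np.arange(-.18,ye-.004,.005))+list(ye+np.arange(-.003,.0061,.001)):
    line(X,y,Z,.04); f=F()-f0; print(round((y-ye)*1e3,1),f.round(1),end=" | ")
    if abs(f[1])>15: break
print(get_obs()["time_s"])
line(X,y-.02,Z); line(X,y-.02,.17); line(-.03,-.2,.19,.25)
for n in("side","top"):
    d=vision.read_camera(n);i=(d["frame"][200:270,210:290,::-1] if n=="side" else d["frame"][190:260,230:310,::-1]);cv2.imwrite(f"pics/{n}3.png",cv2.resize(i,(400,350),interpolation=cv2.INTER_CUBIC))
cv2.imwrite("pics/c3.png",cv2.hconcat([cv2.imread("pics/side3.png"),cv2.imread("pics/top3.png")]))
```

```text
-49.5 [-0.3  0.1 -0.9] | -44.5 [-0.   0.3 -0.4] | -39.5 [-0.1  1.5 -0.4] | -34.5 [-0.5  1.  -1. ] | -29.5 [ 1.1 -0.3 -1. ] | -24.5 [-0.1  0.6 -0.7] | -19.5 [-1.1  0.4 -0.5] | -14.5 [0.1 0.6 0.2] | -9.5 [-0.3  0.3 -0.9] | -4.5 [-0.6  0.3 -1.4] | -3.0 [-0.5  0.7 -0.6] | -2.0 [ 0.  -0.8 -0.9] | -1.0 [-0.7 -1.3 -0.7] | 0.0 [-0.4 -0.3 -0.7] | 1.0 [-0.4 -1.2 -0.7] | 2.0 [-0.9 -5.2 -0.6] | 3.0 [  0.3 -11.1   0.8] | 4.0 [  0.6 -15.8   2.2] | 19.875
```

View pics/c3.png

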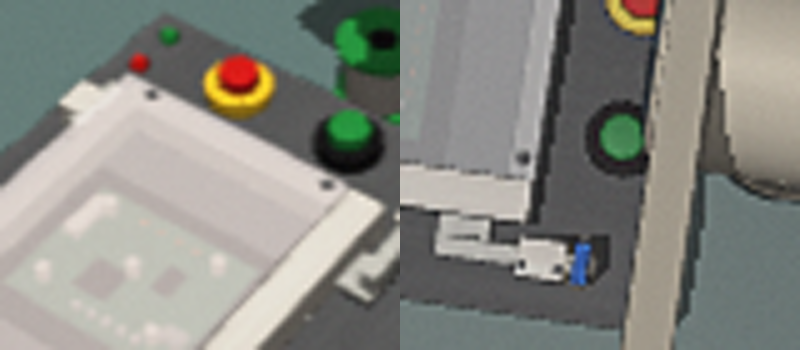

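The blue tab at (582,263) now sits right beside the guide, and the bolt is over the tongue at (465,245). The force rise confirms it reached the end stop. Now I'll press start.

Run:
```python
from h import *
line(-.03,-.125,.15,.2); line(-.03,-.125,.099,.1)
bot.dwell(.2); f0=F()
for z in np.arange(.097,.0829,-.001):
    line(-.03,-.125,z,.02); bot.dwell(.1); f=F()-f0; print(round(z*1e3),f.round(1),round((get_obs()["position"][2]-T)*1e3,1),end=" | ")
    if f[2]>20: break
bot.dwell(.3); line(-.03,-.125,.2,.1); print(get_obs()["time_s"])
```

```text
97 [-0.9  0.4 -0.9] 97.1 | 96 [-1.1  0.6  1.6] 96.1 | 95 [-0.7  1.4  1.7] 95.1 | 94 [-0.2  1.2  2.5] 94.1 | 93 [-1.3  1.   2.3] 93.1 | 92 [0.2 1.5 3.2] 92.1 | 91 [-0.1  0.4  4.6] 91.1 | 90 [-2.9  0.7 14.4] 90.9 | 89 [-6.8 -0.1 24.4] 90.7 | 27.4917
```

The button went from contact at about 97 mm to a hard stop at about 91 mm. That is the full 6 mm, and it reached about 5 N just before the stop. I'll move clear and take a last look.

Run:
```python
from h import *
import cv2
line(-.15,-.3,.3,.25)
for n in("side","top"):
    d=vision.read_camera(n);i=(d["frame"][150:325,150:350,::-1] if n=="side" else d["frame"][130:270,160:320,::-1]);cv2.imwrite(f"pics/{n}4.png",cv2.resize(i,(400,350),interpolation=cv2.INTER_CUBIC))
cv2.imwrite("pics/c4.png",cv2.hconcat([cv2.imread("pics/side4.png"),cv2.imread("pics/top4.png")]))
print(get_obs()["time_s"])
```

```text
28.6833
```

View pics/c4.png

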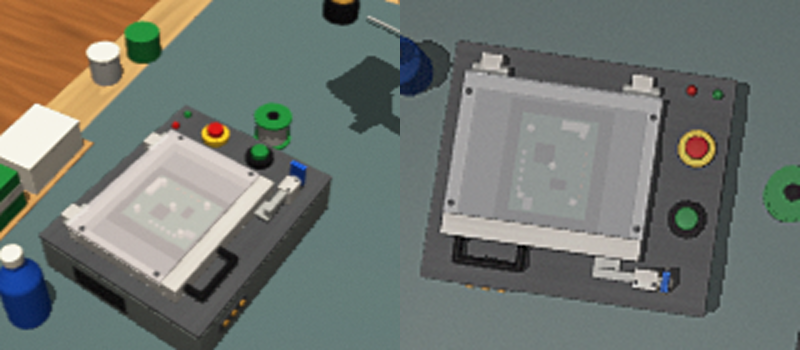

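The lid is shut, the bolt is across with its tab at (665,282), the start button is back up, and the other objects around the fixture have not moved.

```bash
python3 -c "
from workcell import hand_in
print(hand_in())"
```

```text
the job is handed in; nothing more can be done
None
```

The job is handed in at about 29 s: the lid is shut, the bolt is fully across, and the start button was pressed its full 6 mm and released; the judge returned no verdict.

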